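# Flip the tin's refill marker to red

### The job

The green tin needs refilling: turn the two-faced marker that stands in front of it right over its pivot, so that its paddle lies fully down on the other side with the red face up. Only push it, gently, with the fingertips or the outside of the fingers: do not grip, lift or shove the marker away from its place. Leave the glass jar's marker showing green, and leave the tin, the jar and everything else where they are.

Things in the scene. Friction and masses are not known exactly. Their poses are not given: they have to be found in the camera images.
- marker_tin: flip marker before the green tin, loose, about 0.9 kg. Dark steel base 76 x 152 x 10 mm; origin: centre of its underside; x is parallel to the pivot and points to the tin, y along the base's long side, z up. Pivot posts at x = -32 and +32 mm, 7 mm thick, 16 mm wide in y, 71 mm high. At each end two thin rest posts (x = -18 and +18, y = -58 and +58 mm, tops 57 mm high) carry the level paddle
- marker_jar: the same kind of marker with the same sizes and axes, standing before the glass jar; to be left alone
- marker_tin_pivot (a point): middle of the pivot pin of the tin's marker, 60 mm above the worktop; its axes are the marker's. The paddle and its thumb lever turn on it
- flag_tin_lever (a point): tip of the thumb lever half that stands up while green shows, 42 mm from the pivot. The black lever, 18 mm wide along the pivot, 6 mm thick, passes through the pivot square to the paddle and stands out 42 mm on both sides of it; after the flip the other half stands up
- flag_tin_end (a point): middle of the free end of the paddle of the tin's marker, 66 mm from the pivot. The paddle is 50 mm wide along the pivot, 5 mm thick, and reaches from 7 to 66 mm off the pivot; green with a white dot on one face, red with a white bar on the other. The point's z axis points out of the green face
- flag_tin (a joint): paddle angle of the tin's marker, rad: 0 = level to the marker's +y side, green up; pi/2 = upright; pi = level to its -y side, red up; stops at 0 and pi; starts below 0.25. Pushing the upright lever half towards -y raises the paddle. The pivot is stiff: the paddle stays at any angle where it is left (0.03 N m, about 0.5 N at its end)
- flag_jar (a joint): paddle angle of the jar's marker, rad: 0 = level to the marker's +y side, green up; pi/2 = upright; pi = level to its -y side, red up; stops at 0 and pi; starts below 0.25. Pushing the upright lever half towards -y raises the paddle. The pivot is stiff: the paddle stays at any angle where it is left (0.03 N m, about 0.5 N at its end)
- tin: round dark green tin with lid, 66 mm across, 45 mm high, loose; origin at the centre of its underside; it stands some 115 mm behind its marker's centre (on the side away from the robot)
- jar: clip-top glass jar with pebbles, 72 x 63 x 85 mm, loose; origin at the centre of its underside; it stands some 115 mm behind its own marker
- bark_box_front: brown bark-covered box, 103 x 165 x 49 mm, loose bystander to the left; origin at the centre of its underside
- tongs_bamboo: bamboo tongs, 157 x 26 x 13 mm, lying near the front edge at the left, a loose bystander; origin under its centre
- brush: brush with dark handle, 207 x 12 x 12 mm, lying near the front edge at the right, a loose bystander; origin under its centre
Things that resemble listed ones, but are neither listed nor needed, are in the scene too. What is shaped like the marker_tin but orange is not meant.

How it is judged:
At the end, for the whole second after the job is handed in: the tin's paddle lies over, red up, within 0.16 rad (9 degrees) of level, at rest; its base is flat on the worktop within 40 mm of its start; the jar's marker shows green (below 0.5 rad); it, the tin and the jar are within 30 mm, the box, tongs and brush within 40 mm of their starts (value of joint flag_tin above 2.98 rad and velocity of joint flag_tin below 0.05 rad/s and value of joint flag_jar below 0.5 rad and distance of each of marker_tin, bark_box_front, tongs_bamboo, brush from where it was at the start of the episode below 0.04 m and angle between marker_tin's own z axis and vertical below 0.05 rad and height (world z) of marker_tin below 0.008 m and linear speed of marker_tin below 0.02 m/s and distance of each of marker_jar, tin, jar from where it was at the start of the episode below 0.03 m); the robot touches nothing.
It fails at once if the tin's marker is lifted, tipped or shoved more than 40 mm (height (world z) of marker_tin above 0.012 m or angle between marker_tin's own z axis and vertical above 0.2 rad or distance of marker_tin from where it was at the start of the episode above 0.04 m).
It fails at once if the fingers pinch the tin's marker or press it with more than 45 N (contact force between the fingers and marker_tin above 45 N).
It fails at once if the jar's marker is flipped or shifted more than 30 mm (value of joint flag_jar above 0.8 rad or distance of marker_jar from where it was at the start of the episode above 0.03 m).
It fails at once if the tin or the jar is shifted more than 30 mm or tipped (distance of any of tin, jar from where it was at the start of the episode above 0.03 m or angle between any of tin, jar's own z axis and vertical above 0.3 rad).
It fails at once if the box, the tongs or the brush is shifted more than 40 mm (distance of any of bark_box_front, tongs_bamboo, brush from where it was at the start of the episode above 0.04 m).
It also fails if it takes over 42 s, if anything falls off the work surface, if the arm or the gripper's body presses on something with over 40 N, if the wrist force passes 120 N, or if a joint passes its speed limit or range.

### The arm

A 7-joint arm with a two-finger parallel gripper is mounted at the origin on a cart in front of the work surface, level with it; the furniture and walls round the work are solid. World frame = base frame: x ahead of the robot, y to its left, z up, the work surface at z = 0. Lengths are in m, angles in rad, forces in N, time in s.
With the tool pointing down it reaches from about 0.375 to 0.925 m from the base axis. Payload 3.1 kg.
Tool frame: the origin (TCP) lies between the finger pads; the fingertips stand 19 mm ahead of it and the grasp point (between the pads) is the TCP; z points along the fingers, y is the line along which they close (so a half turn about z gives the same grasp; the last joint's range is limited). The gripper opens to 85 mm and grips with 20 to 120 N. Pads are 22 mm wide; open, the fingers measure 114 mm over their backs; the gripper's body (76 mm by 85 mm) begins 54 mm behind the grasp point. The pads swing forward as they close: fully open they stand 13 mm farther back than shut.
Start: joints at [1.237, 0.383, 0.044, 1.598, -0.018, 1.161, -0.05], TCP at [0.152, -0.632, 0.25] pointing down, gripper open.
Joint ranges: [-2.61, 2.61], [-0.41, 2.15], [-1.48, 1.57], [0, 2.5], [-1.57, 4.71], [0.05, 1.97], [-2.85, 2.85]. Speed limits (rad/s): [2.79, 2.79, 3.14, 3.14, 3.14, 3.14, 3.14].

### API

Orientations are given as a unit quaternion [x, y, z, w].
In Python, from bench import move_ptp, movel, move_j, move_gripper, pause, inverse_kinematics, read_camera, camera_params, MotionError, sign_off, look_for, tip_of, read_time_s, read_qpos, read_joint_vel, read_effort, read_eef_pos, read_tcp_rot, read_ft_force, read_ft_torque, read_finger_gap, read_grasp_force gives the robot as it stands. Calls block until the motion is done:
- move_ptp(position, orientation): joint-space move of the TCP to a pose.
- movel(position, orientation=None, speed=0.15): straight line of the TCP; orientation=None keeps the orientation; speed is the mean speed in m/s.
- move_j(angles): joint-space move.
- move_gripper(opening, effort=None): finger opening in m; effort is the grip in N (None keeps the last); returns when the fingers have stopped.
- pause(seconds).
- inverse_kinematics(position, orientation): joint angles nearest the present ones, or None.
- read_camera(name): name is "scene" or "top" or "wrist"; returns the picture (480x640x3 uint8, red, green, blue); there is no depth.
- camera_params(name): a dict with "K" (3x3 intrinsics, pixels), "dist_coeffs" ([k1, k2, p1, p2, k3] as OpenCV has them; the pictures are not rectified), "camera_from_world" (4x4, takes a point from world to camera coordinates). Camera axes: x right, y down, z forward; pixel columns grow to the right and rows downward; lengths in m; the calibration is good to about 2 mm. A picture is of the moment at which its call begins: read the wrist's pose just before it. camera_params takes no time and is no camera call; for the wrist camera it gives the pose at the moment of the call.
A pose or a line that the arm cannot do raises MotionError and nothing moves.
- sign_off(): hands the job in; it is judged then, once.
Trained networks look in the newest picture that a camera, given by its name, has taken for a name from the list of things; names that differ only in an ending like _2 or _b are one class to them, and where a whole thing is asked for, a point or a joint stands for the part that bears it (a point fixed in the world has none). Each returns a list of dicts, best first, with "confidence" (0 to 1); they miss things now and then, are a little off and sometimes report something else, mostly with a low value. They report only what shows in the picture. A call takes as long as a camera call. They do not tell look-alikes from the thing itself.
- look_for(camera, name): "at" ([column, row] in pixels, amid what is visible of it).
- tip_of(camera, name): "at" ([column, row] in pixels: a listed point, or the origin of a listed thing).
Readings, each from a call of its own:
- read_time_s(): time.
- read_qpos(): joint angles.
- read_joint_vel(): joint speeds.
- read_effort(): joint torques, N m.
- read_eef_pos(): TCP position.
- read_tcp_rot(): TCP orientation.
- read_ft_force(): force on the tool from outside, world axes, zero at the start.
- read_ft_torque(): the same for the moment, N m.
- read_finger_gap(): finger opening in m.
- read_grasp_force(): force on a finger pad.
Only numpy, scipy, OpenCV 4.12 (cv2) and the standard library are available. Lean on these libraries where they do the work, as an engineer would, in place of code of your own. Each camera call takes 0.05 s, during which the arm holds its last target. There are 200 camera calls.

## Working session

There is one attempt and no reset: what is moved stays moved. The work goes in short steps, each a Python script; the robot and the scene stay as the last script left them, time stands still between calls to the robot, and variables do not carry over. Pictures are saved under pics/ and viewed, at most 10 in all, crops included, and the job is handed in when it is done.

```bash
mkdir -p pics; ls
python3 - <<'E'
from bench import *
import cv2,numpy as np
for c in ("scene","top"):
    im=read_camera(c); cv2.imwrite(f"pics/{c}0.png",im[:,:,::-1])
    p=camera_params(c); print(c,np.round(np.linalg.inv(p["camera_from_world"]),2).tolist(), p["K"])
    for n in ("marker_tin","tin","jar","bark_box_front"):
        print(n,[(np.round(d["at"]).tolist(),round(d["confidence"],2)) for d in look_for(c,n)])
    for n in ("marker_tin","marker_tin_pivot","flag_tin_lever","flag_tin_end"):
        print("tip",n,[(np.round(d["at"],1).tolist(),round(d["confidence"],2)) for d in tip_of(c,n)])
print(read_time_s())
E
```

```text
pics
scene [[-0.54, -0.64, 0.54, -0.31], [-0.84, 0.41, -0.36, 0.58], [0.01, -0.65, -0.76, 1.25], [0.0, 0.0, 0.0, 1.0]] [[597.6225033    0.         320.76865464]
 [  0.         597.6225033  240.9720477 ]
 [  0.           0.           1.        ]]
marker_tin [([269.0, 290.0], 0.85), ([355.0, 272.0], 0.56)]
tin [([233.0, 274.0], 0.84)]
jar [([374.0, 197.0], 0.58)]
bark_box_front [([201.0, 315.0], 0.65)]
tip marker_tin [([272.3, 292.1], 0.85), ([359.1, 278.4], 0.66)]
tip marker_tin_pivot [([269.9, 277.8], 0.68), ([359.1, 261.7], 0.68)]
tip flag_tin_lever [([271.0, 266.5], 0.8), ([355.7, 252.1], 0.72)]
tip flag_tin_end [([378.6, 249.5], 0.93), ([259.7, 293.3], 0.9)]
top [[0.02, -0.99, 0.15, 0.36], [-1.0, -0.03, -0.03, 0.06], [0.03, -0.15, -0.99, 1.11], [0.0, 0.0, 0.0, 1.0]] [[493.21886599   0.         315.74268473]
 [  0.         493.21886599 237.93541471]
 [  0.           0.           1.        ]]
marker_tin [([337.0, 285.0], 0.88), ([239.0, 245.0], 0.68)]
tin [([216.0, 203.0], 0.79)]
jar [([416.0, 206.0], 0.86), ([215.0, 204.0], 0.43)]
bark_box_front []
tip marker_tin [([238.3, 247.2], 0.95), ([338.0, 281.6], 0.85)]
tip marker_tin_pivot [([234.5, 242.9], 0.73), ([336.6, 282.0], 0.57)]
tip flag_tin_lever [([338.6, 280.0], 0.83), ([239.7, 238.9], 0.71)]
tip flag_tin_end [([369.1, 281.7], 0.97)]
0.9
```

View pics/top0.png

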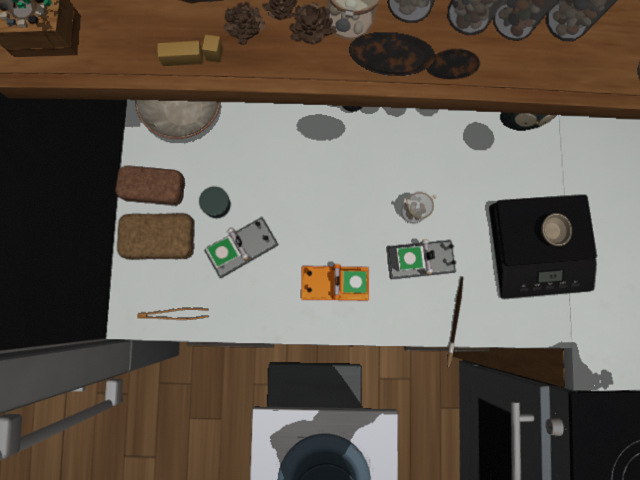

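View pics/scene0.png

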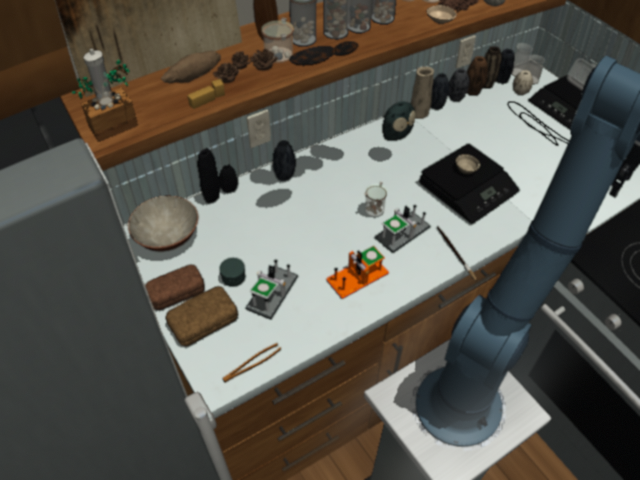

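Three candidates in the top view: the grey marker at (240,247), the orange one at (336,282) and the grey one at (421,259). The first is the one meant: it is grey and stands directly before the green tin (216,203). The orange one is excluded by the task, and the third stands before the jar (416,206). Next I fit its pose and check it in one enlarged crop.

```bash
cat > h.py <<'E'
from bench import *
import cv2,numpy as np
from scipy.optimize import least_squares
from scipy.spatial.transform import Rotation as R
def proj(c,P,p=None):
    p=p or camera_params(c); T=np.array(p["camera_from_world"]); 
    return cv2.projectPoints(np.asarray(P,float).reshape(-1,3),cv2.Rodrigues(T[:3,:3])[0],T[:3,3],np.array(p["K"]),np.array(p["dist_coeffs"]))[0][:,0]
def w(s,L): # marker -> world
    L=np.atleast_2d(L); c,n=np.cos(s[2]),np.sin(s[2])
    return np.c_[s[0]+c*L[:,0]-n*L[:,1], s[1]+n*L[:,0]+c*L[:,1], L[:,2]]
def pad(t,x,r,h): # point on paddle: x along pivot, r off pivot, h out of green face
    return [x, r*np.cos(t)-h*np.sin(t), .06+r*np.sin(t)+h*np.cos(t)]
def feats(t):
    return {"marker_tin":[0,0,0],"marker_tin_pivot":[0,0,.06],"flag_tin_lever":pad(t,0,0,.042),"flag_tin_end":pad(t,0,.066,0)}
def outline(s,t):
    b=w(s,[[a*.038,b*.076,.01] for a,b in((1,1),(1,-1),(-1,-1),(-1,1))])
    g=w(s,[pad(t,x,r,.0025) for x,r in((.025,.066),(-.025,.066),(-.025,.007),(.025,.007))])
    l=w(s,[pad(t,0,0,0),pad(t,0,0,.042)])
    return b,g,l
def draw(c,im,s,t,k,x0,y0,wd,ht,name,p=None):
    o=cv2.resize(im[y0:y0+ht,x0:x0+wd,::-1],None,fx=k,fy=k,interpolation=cv2.INTER_CUBIC)
    for P,col in zip(outline(s,t),((255,0,255),(0,0,255),(255,255,0))):
        q=((proj(c,P,p)-[x0,y0]+.5)*k).astype(np.int32); cv2.polylines(o,[q],len(q)>2,col,1)
    cv2.imwrite(name,o); return o
E
python3 - <<'E'
from h import *
ob=[("scene","marker_tin",272.3,292.1),("scene","marker_tin_pivot",269.9,277.8),("scene","flag_tin_lever",271,266.5),("scene","flag_tin_end",259.7,293.3),("top","marker_tin",238.3,247.2),("top","marker_tin_pivot",234.5,242.9),("top","flag_tin_lever",239.7,238.9)]
ims={c:read_camera(c) for c in("scene","top")}
# green face centroid + corners
def green(c,x0,y0,x1,y1):
    hsv=cv2.cvtColor(ims[c],cv2.COLOR_RGB2HSV); m=cv2.inRange(hsv,(50,110,50),(80,255,255)); z=np.zeros_like(m); z[y0:y1,x0:x1]=m[y0:y1,x0:x1]
    cn=max(cv2.findContours(z,0,2)[0],key=cv2.contourArea); h=cv2.convexHull(cn); M=cv2.moments(h); return np.array([M["m10"]/M["m00"],M["m01"]/M["m00"]])
gc={"scene":green("scene",240,270,290,310),"top":green("top",200,230,245,275)}
print(gc)
def f(v):
    s,t=v[:3],v[3]; F=feats(t); r=[]
    for c,n,u,q in ob: r+=list((proj(c,w(s,F[n]))[0]-[u,q])/2)
    for c in gc: r+=list((proj(c,w(s,pad(t,0,.0365,.0025)))[0]-gc[c])/.7)
    return np.array(r)
r=least_squares(f,[.4,.2,.4,.1],loss="soft_l1"); print(np.round(r.x,4),np.round(f(r.x),1))
a=draw("top",ims["top"],r.x[:3],r.x[3],6,180,180,130,100,"pics/t1.png")
b=draw("scene",ims["scene"],r.x[:3],r.x[3],6,215,240,130,100,"pics/s1.png")
cv2.imwrite("pics/both.png",cv2.resize(np.vstack([a,b]),(520,800))[:, :][:800] if 0 else np.hstack([cv2.resize(a,(400,308)),cv2.resize(b,(400,308))]))
E
```

```text
{'scene': array([263.31761006, 286.77830189]), 'top': array([222.02219626, 251.394081  ])}
[0.5012 0.2002 0.6021 0.239 ] [-0.4  0.3  0.1  0.4 -0.1 -0.5 -0.8  0.5  0.8 -0.   1.   0.3 -0.9 -0.4
  0.4 -0.6 -0.3  0.2]
```

View pics/t1.png

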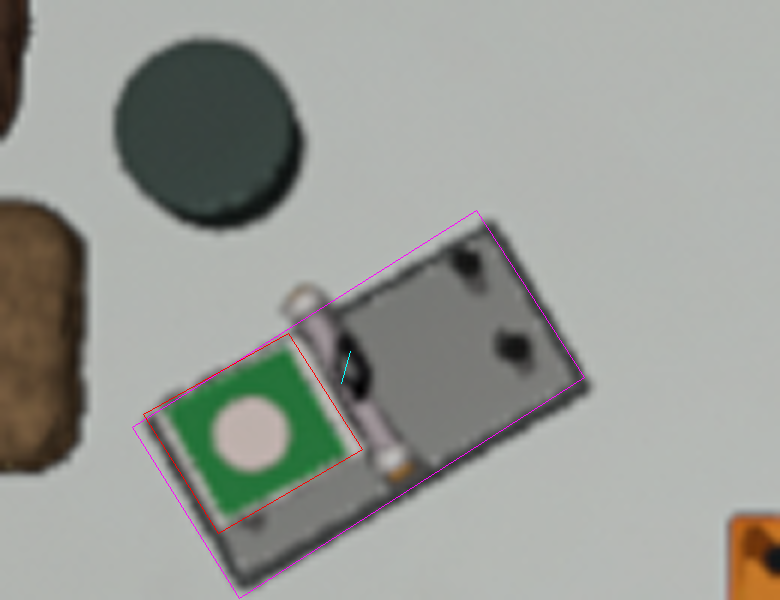

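View pics/s1.png

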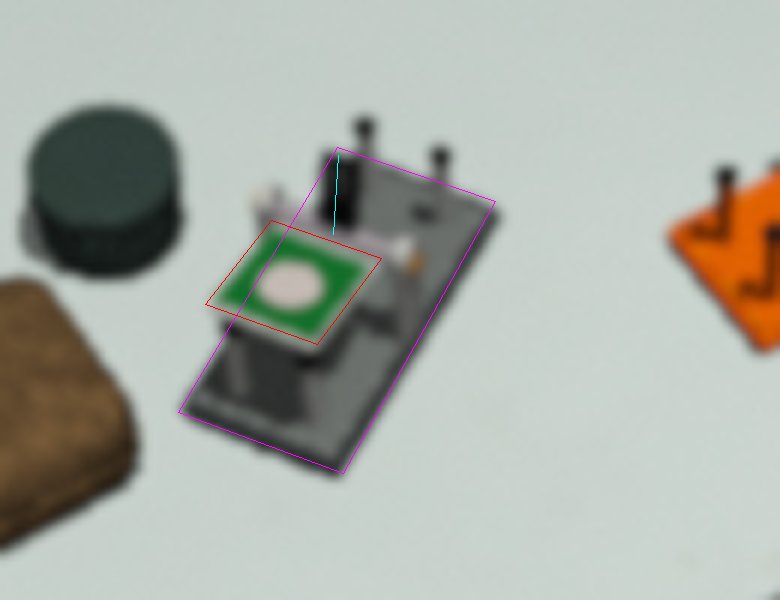

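The crop confirms the marker: grey, green face with white dot at crop (250,435), directly before the tin, with a free black lever at (352,365). The fitted outline is a few pixels off, so I'm refitting with the visible base corners and then bringing the wrist camera over it.

Run:
```python
from h import *
cor=[[.038,-.076,.006],[-.038,-.076,.006],[-.038,.076,.006],[.038,.076,.006]]
m={"top":(np.array([[490,225],[588,388],[243,585],[148,412]])/6+[179.5,179.5]),"scene":(np.array([[333,152],[499,212],[342,473],[182,412]])/6+[214.5,239.5])}
gc={'scene': [263.3,286.8], 'top': [222,251.4]}
lv={"top":np.array([348,342])/6+179.5,"scene":np.array([340,152])/6+[214.5,239.5]}
def f(v):
    s,t=v[:3],v[3]; r=[]
    for c in m:
        r+=list((proj(c,w(s,cor))-m[c]).ravel()); r+=list((proj(c,w(s,pad(t,0,.0365,.0025)))[0]-gc[c])); 
        r+=list((proj(c,w(s,pad(t,0,0,.042)))[0]-lv[c])/2)
    return np.array(r)
r=least_squares(f,[.5,.2,.6,.2],loss="soft_l1"); print(np.round(r.x,4),np.round(f(r.x),1))
s=r.x[:3]; np.save("s.npy",r.x)
# tool orientation: pointing down, tool y (closing line) along marker x
def Q(a): # tool z down, tool y along world angle a
    y=np.array([np.cos(a),np.sin(a),0]);z=np.array([0,0,-1.]);x=np.cross(y,z); return R.from_matrix(np.c_[x,y,z]).as_quat()
T=np.linalg.inv(np.array(camera_params("wrist")["camera_from_world"])); Rt=R.from_quat(read_tcp_rot()).as_matrix()
print("cam in tool",np.round(Rt.T@(T[:3,3]-np.array(read_eef_pos())),3),np.round(Rt.T@T[:3,2],2), read_tcp_rot(),read_eef_pos(),read_qpos())
for nm,L in (("above lever -y",[0,-.05,.3]),("above",[0,0,.3]),("lowstart",[0,.04,.11]),("end",[0,-.1,.1])):
  for a in (s[2],s[2]+np.pi,s[2]+np.pi/2,s[2]-np.pi/2):
    q=inverse_kinematics(w(s,L)[0].tolist(),Q(a).tolist()); print(nm,round(a,2),None if q is None else np.round(q,2))
```

```text
[0.5021 0.1984 0.5662 0.1645] [-0.2 -1.8  0.5 -0.6 -0.7  1.2 -1.5  1.1  0.3 -0.4  0.1  1.   2.4 -0.3
  0.6 -0.5 -0.4  0.4 -0.6 -0.4  0.2 -0.3 -0.1  0.4]
cam in tool [ 0.071  0.    -0.123] [-0.29  0.    0.96] [ 9.93053332e-01  1.17665114e-01  2.15793267e-05 -8.70631046e-06] [ 0.15189411 -0.63199831  0.25027779] [ 1.23718354  0.38287692  0.04388732  1.59791318 -0.01791925  1.16120457
 -0.049886  ]
above lever -y 0.57 [ 0.64  0.39 -1.22  1.74  0.38  1.29 -0.1 ]
above lever -y 3.71 [-1.34  0.28  1.16  1.82 -0.28  1.22 -2.67]
above lever -y 2.14 [ 0.65  0.4  -1.23  1.74  0.39  1.29  1.46]
above lever -y -1.0 [ 0.52  0.31 -1.03  1.74  0.28  1.25 -1.59]
above 0.57 [ 0.28  0.22 -0.82  1.77  0.17  1.22 -0.02]
above 3.71 [-1.46  0.24  1.16  1.84 -0.23  1.21 -2.8 ]
above 2.14 [ 0.58  0.36 -1.23  1.76  0.36  1.27  1.4 ]
above -1.0 [ 0.5   0.31 -1.12  1.77  0.29  1.25 -1.69]
lowstart 0.57 [ 0.21  0.5  -0.87  1.95  0.48  0.91 -0.35]
lowstart 3.71 [-1.29  0.5   0.93  2.02 -0.53  0.88 -2.65]
lowstart 2.14 [ 0.32  0.58 -1.03  1.95  0.6   0.96  1.13]
lowstart -1.0 [ 0.12  0.46 -0.76  1.96  0.4   0.88 -1.86]
end 0.57 [ 0.5   0.63 -0.98  1.88  0.63  0.98 -0.19]
end 3.71 [-1.01  0.59  0.93  1.95 -0.6   0.91 -2.35]
end 2.14 [ 0.66  0.83 -1.25  1.87  0.88  1.13  1.21]
end -1.0 [ 0.46  0.6  -0.91  1.88  0.57  0.95 -1.72]
```

```bash
cat >> h.py <<'E'
def Q(a):
    y=np.array([np.cos(a),np.sin(a),0]);z=np.array([0,0,-1.]);x=np.cross(y,z); return R.from_matrix(np.c_[x,y,z]).as_quat().tolist()
E
python3 - <<'E'
from h import *
v=np.load("s.npy"); s,t=v[:3],v[3]
move_gripper(0.0); print(read_finger_gap())
move_ptp(w(s,[0,.05,.22])[0].tolist(),Q(s[2])); print(read_time_s(),read_eef_pos(),read_ft_force())
p=camera_params("wrist"); im=read_camera("wrist")
for n in ("marker_tin","marker_tin_pivot","flag_tin_lever","flag_tin_end"):
    print(n,[(np.round(d["at"],1).tolist(),round(d["confidence"],2)) for d in tip_of("wrist",n)], proj("wrist",w(s,feats(t)[n]),p).round(0).tolist())
draw("wrist",im,s,t,1,0,0,640,480,"pics/w1.png",p)
sc=read_camera("scene")
e=np.array(read_eef_pos())
o=cv2.resize(sc[180:310,190:350,::-1],None,fx=5,fy=5,interpolation=cv2.INTER_CUBIC)
for d in (0,.019,.032):
    q=(proj("scene",e-[0,0,d])[0]-[190,180]+.5)*5; cv2.circle(o,tuple(int(i) for i in q),3,(0,0,255),-1)
cv2.imwrite("pics/sc1.png",o[:600])
E
```

```text
0.00018117367270541516
5.0167 [0.47593715 0.23960146 0.21980396] [ 0.61419819 -0.19515444 -0.07555513]
marker_tin [([146.1, 402.8], 0.88), ([324.9, 264.8], 0.65)] [[327.0, 265.0]]
marker_tin_pivot [([329.0, 291.0], 0.81)] [[327.0, 292.0]]
flag_tin_lever [] [[327.0, 328.0]]
flag_tin_end [([327.3, 210.2], 0.59)] [[327.0, 209.0]]
```

View pics/w1.png

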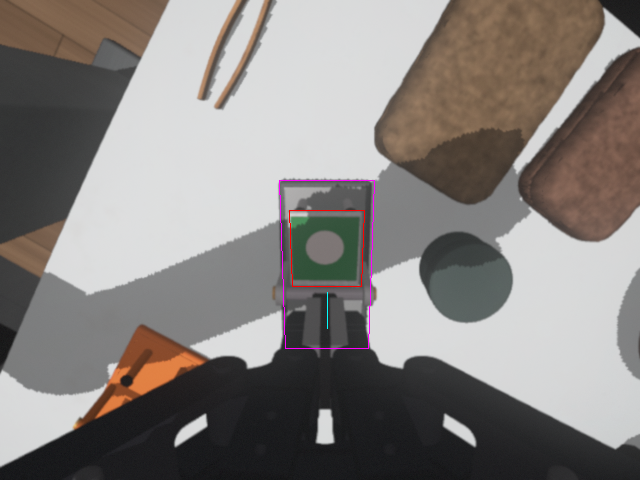

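View pics/sc1.png

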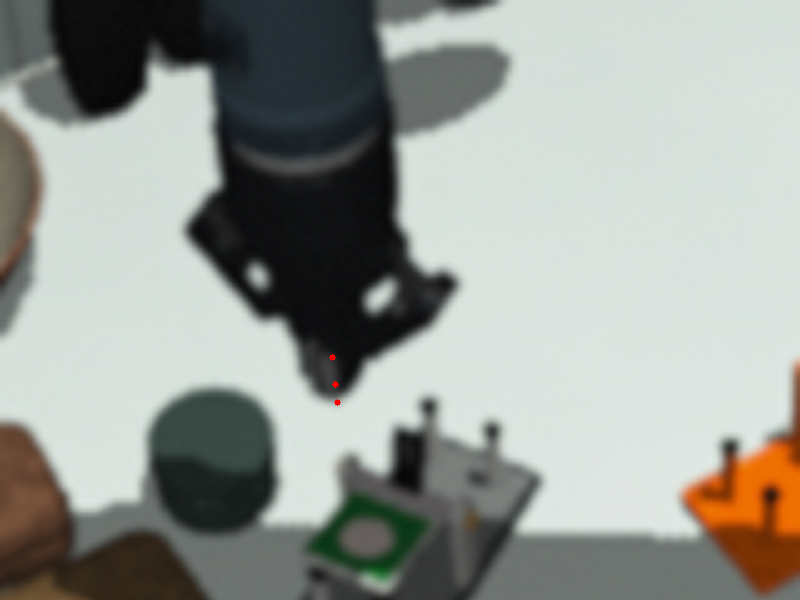

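Wrist view: the outline sits on the base (280–373, 180–348) and on the green face, so the pose is good. In the scene crop the closed fingertip is about 19 mm ahead of the TCP (335,385). Stage 1: push the lever half towards -y.

```bash
cat >> h.py <<'E'
def go(s,y,ztip,sp=.1):
    movel(w(s,[0,y,ztip+.019])[0].tolist(),Q(s[2]),sp); return np.round(read_ft_force(),1)
E
python3 - <<'E'
from h import *
v=np.load("s.npy"); s,t=v[:3],v[3]
print(go(s,.03,.12)); print(go(s,.03,.087,.05))
for y in (.01,-.005,-.02,-.03): print(y,go(s,y,.087,.05))
go(s,-.03,.15); go(s,.10,.17,.15); print(read_time_s())
p=camera_params("wrist"); im=read_camera("wrist")
for n in ("marker_tin","marker_tin_pivot","flag_tin_lever","flag_tin_end"):
    print(n,[(np.round(d["at"],1).tolist(),round(d["confidence"],2)) for d in tip_of("wrist",n)], proj("wrist",w(s,feats(.9)[n]),p).round(0).tolist())
draw("wrist",im,s,.9,1,0,0,640,480,"pics/w2.png",p)
E
```

```text
[-0.3 -0.1 -0. ]
[ 0.6 -0.7 -0.6]
0.01 [-0.6 -0.2  0. ]
-0.005 [-0.5 -0.4 -0.1]
-0.02 [-0.   1.1 -0.7]
-0.03 [ 0.1 -0.6  0.2]
10.7167
marker_tin [] [[327.0, 334.0]]
marker_tin_pivot [] [[327.0, 375.0]]
flag_tin_lever [([323.4, 440.9], 0.63)] [[327.0, 440.0]]
flag_tin_end [] [[327.0, 366.0]]
```

View pics/w2.png

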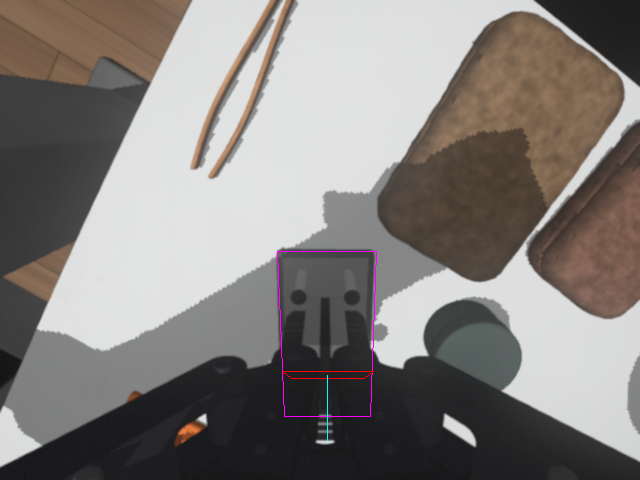

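The base has not moved (outline 278–376, 251–416 still fits), and the paddle has left the +y side, since both rest posts at (298,297) and (351,297) are now bare. Stage 2: push it over from the +y side.

Run:
```python
from h import *
v=np.load("s.npy"); s=v[:3]
print(go(s,.10,.088,.15))
for y,z in ((.06,.088),(.04,.095),(.014,.104)): print(y,go(s,y,z,.08))
r=.045
for d in range(105,181,15):
    t=np.radians(d); y=r*np.cos(t)+.0025*np.sin(t)+.011; z=.06+r*np.sin(t)-.0025*np.cos(t)
    print(d,go(s,y,z,.06))
for y,z in ((-.04,.0625),(-.04,.0615),(-.04,.0605),(-.04,.0595)):
    f=go(s,y,z,.03); print(z,f)
    if abs(f[2])>4: break
go(s,-.04,.12,.1); go(s,-.04,.24,.2); move_ptp(w(s,[0,.05,.24])[0].tolist() if 0 else [.3,-.25,.3],Q(s[2])); print(read_time_s())
for c in("top","scene"): cv2.imwrite(f"pics/{c}9.png",read_camera(c)[:,:,::-1])
a=cv2.imread("pics/top9.png")[180:280,180:310];b=cv2.imread("pics/scene9.png")[240:340,215:345]
cv2.imwrite("pics/end.png",cv2.resize(np.hstack([a,b]),(780,300),interpolation=cv2.INTER_CUBIC))
```

```text
[ 0.5  0.7 -0.1]
0.06 [-1.5  1.1 -0. ]
0.04 [-0.   0.3  0.1]
0.014 [-0.2 -0.   0.8]
105 [ 0.8  0.1 -0.1]
120 [ 0.1  1.  -1.3]
135 [-0.6  0.4  0.8]
150 [-0.4 -0.6  0.7]
165 [ 0.2 -0.   0.2]
180 [0.  0.5 2. ]
0.0625 [0.6 2.  3.4]
0.0615 [-2.4 -0.1  8.5]
19.1333
```

View pics/end.png

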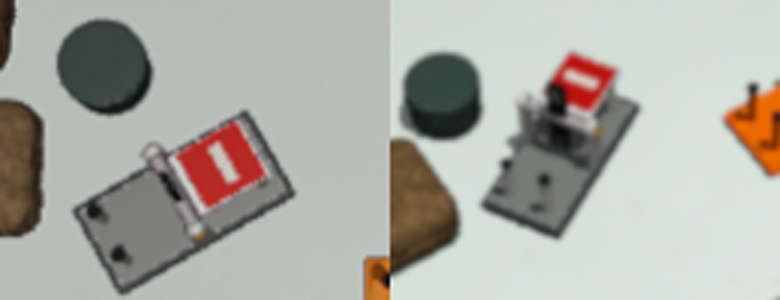

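The red face with its white bar is up at (222,163) left and (583,80) right. The paddle lies on its rest, where the push met a firm 8.5 N stop, and the base and tin have not moved.

```bash
python3 -c "
from bench import *
pause(0.3); print(sign_off(), read_time_s())"
```

```text
the job is handed in; nothing more can be done
the job is handed in; nothing more can be done
```

The tin's marker is turned fully over with its red face up, pushed only gently with the fingertips; the last pictures show its base and the tin still in place, I did not re-check the jar's marker or the other things (the arm worked only at the tin's marker), and the job was handed in after about 20 s.

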